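# Uncover the pot, park its lid, and put the potato in

### The job

Take the lid off the metal-grey cooking pot (not the orange one) and lay it, without dropping it, right way up on the sloped black wire lid rest, lying flat on both rails and centred between them. Then put the potato from the white board into the grey pot. Leave the grey pot standing where it is, and do not disturb the orange casserole, its lid, the pepper mill or the jar.

Things in the scene. Friction and masses are not known exactly. Their poses are not given: they have to be found in the camera images.
- pot: Round grey aluminium pot, loose, 1.5 kg, 170 mm outer diameter, 85 mm high, wall 4 mm, floor 5 mm thick. Two side loop handles along its own +y and -y reach 117 mm from the axis, about 64 mm up. Origin: centre of its underside; z up.
- pot_lid: Loose grey lid of that pot, about 0.35 kg, 180 mm diameter, with a black knob on top. Origin: on the axis, at the underside of its flange, which sits on the pot's rim (85 mm up) at the start; z up through the knob. A 154 mm diameter plug reaches 6 mm below the origin into the mouth; flange 4 mm thick, low dome up to 20 mm above the origin.
- pot_lid_knob (a point): Middle of the grey lid's black knob head, 47 mm above the lid's origin on its axis. The head is an upright cylinder, 36 mm diameter, 22 mm tall (36 to 58 mm above the lid's origin), on a 20 mm diameter stem; free of the dome by 16 mm.
- rest_deck: Sloped deck of the black wire lid rest (fixed): two round rails, 10 mm thick, along own x from -105 to +85 mm, centred at y = +45 and -45 mm. Origin: on the plane of the rail tops, midway between them, 75 mm above the table. x climbs away from the robot side at 0.31 rad; z is square to the rails, leaning to the robot. A lid laid centrally has its origin 6 mm above this along z.
- rest_stop (a point): Middle of the stop bar across the low end of the lid rest, 10 mm thick, at x = -107 mm, z = +14 mm in the deck's frame; it stands up to 19 mm above the rail tops.
- potato: Brown potato, a smooth rigid ellipsoid 92 mm long (own x) by 60 mm wide (y) by 48 mm high (z), 0.2 kg. Origin: its centre. Lies flat on the white board.
- board: White cutting board (fixed), 130 mm (x) by 170 mm (y), 12 mm thick. Origin: centre of the underside.
- casserole: Orange casserole, same shape and size as the grey pot; bystander. Origin: centre of its underside.
- casserole_lid: Orange lid with brass knob on the casserole, same shape as the grey lid; bystander. Origin: on the axis at the underside of its flange.
- mill: Black pepper mill, 190 mm tall, 60 mm diameter, standing loose; bystander. Origin: centre of its underside.
- jar: Amber jar with red cap, 110 mm tall, 72 mm diameter, standing loose; bystander. Origin: centre of its underside.
Not all that is in view belongs to the job. Several things have the shape of the potato; the one meant has the colours described above.

How it is judged:
By the outcome, as a careful person would: the job done as asked, in the order asked, and still so for the second after the job is handed in, with the robot touching nothing.
It also fails if it takes over 61 s, if anything falls off the work surface, if the arm or the gripper's body presses on something with over 40 N, if the wrist force passes 120 N, or if a joint passes its speed limit or range.

### The arm

A 6-joint arm with a two-finger parallel gripper is mounted at the origin on the work surface. World frame = base frame: x ahead of the robot, y to its left, z up, the work surface at z = 0. Lengths are in mm, angles in rad, forces in N, time in s.
With the tool pointing down it reaches from about 350 to 875 mm from the base axis. Payload 4.2 kg.
Tool frame: the origin (TCP) lies at the very end of the fingers, on their centre line; the grasp point (between the pads) lies 19 mm behind it; z points along the fingers, y is the line along which they close (so a half turn about z gives the same grasp; the last joint's range is limited). The gripper opens to 85 mm and grips with 20 to 120 N. Pads are 22 mm wide; open, the fingers measure 114 mm over their backs; the gripper's body (76 mm by 85 mm) begins 54 mm behind the grasp point. The pads swing forward as they close: fully open they stand 13 mm farther back than shut.
Start: joints at [1.435, 0.385, 0.008, 0, -1.194, -0.259], TCP at [240.356, 576.912, 231.312] pointing down, gripper open.
Joint ranges: [-3.14, 3.14], [-1.21, 2.06], [-1.07, 1.41], [-3.16, 2.05], [-2.99, -0.16], [-3.1, 3.1]. Speed limits (rad/s): [2.79, 2.79, 3.14, 3.14, 3.14, 3.14].

### API

Orientations are given as a unit quaternion [x, y, z, w].
In Python, from bench import read_state, get_image, get_calibration, job_done gives the robot as it stands.
- The arm moves only by the shell command python3 -m creep 'ROWS'. ROWS is a JSON object of lists of equal length, an entry for each row: "translation": the shift along the world's x, y, z in cm, a list of three; "delta_rot": the turn, a rotation vector about the world's x, y, z in degrees, a list of three; "hand": the finger opening in cm, from 0 to 8.54. A call has 1 to 8 rows; each row is the pose to reach, as a shift and turn from the pose commanded when the call began; what a row does not reach only later rows make up. A row lasts 1/8 s, in which the tool goes at most 62.5 mm and 10.7 degrees, less where a joint would pass 70% of its speed; a pose out of reach is approached as far as the arm can. A call with a gripper value outside its range is refused whole. The fingers move at their own pace and stop on an object; the grip force is fixed at half the most. Time passes only in rows, so rows that repeat a pose let the fingers close. It gives the time, the measured TCP pose, the force, the opening and the grip force at its end, in the units of the state.
- read_state(): the state, without advancing time (a new reading comes with each control period).
- get_image(name): name is "scene" or "top" or "wrist"; returns (picture, depth): 384x512x3 uint8, red, green, blue; 384x512 float32, mm along the optical axis (not along the pixel's ray), 0 where there is no reading.
- get_calibration(name): a dict with "intrinsics" (3x3 intrinsics, pixels), "xyz" and "attitude" of the camera in the world. Camera axes: x right, y down, z forward; pixel columns grow to the right and rows downward; lengths in mm; the calibration is good to about 2 mm. A picture is of the moment at which its call begins: read the wrist's pose just before it. get_calibration takes no time and is no camera call; for the wrist camera it gives the pose at the moment of the call.
- job_done(): hands the job in; it is judged then, once.
The state is a dict: "clock": time; "joints": joint angles; "joint_vel": joint speeds; "joint_efforts": joint torques, N m; "position": TCP position; "ee_rot": TCP orientation; "contact_force": force on the tool from outside, world axes, zero at the start; "wrist_torque": the same for the moment, N m; "gripper_width": finger opening in mm; "grasp_force": force on a finger pad.
Only numpy, scipy, OpenCV 4.12 (cv2) and the standard library are available. Lean on these libraries where they do the work, as an engineer would, in place of code of your own. Each camera call takes 0.05 s, during which the arm holds its last target. There are 200 camera calls.

## Working session

There is one attempt and no reset: what is moved stays moved. The work goes in short steps, Python scripts to look and compute and a shell command to move; the robot and the scene stay as the last step left them, time stands still between calls to the robot, and variables do not carry over. Pictures are saved under pics/ and viewed, at most 10 in all, crops included, and the job is handed in when it is done.

```bash
mkdir -p pics; cat > h.py <<'E'
import numpy as np, cv2
from bench import *
from scipy.spatial.transform import Rotation as R
def cap(n):
    c=get_calibration(n); im,d=get_image(n); 
    K=np.array(c["intrinsics"]); q=np.array(c["attitude"])
    M=R.from_quat(q).as_matrix() if q.size==4 else q.reshape(3,3)
    v,u=np.mgrid[:384,:512]
    P=np.stack([(u-K[0,2])/K[0,0]*d,(v-K[1,2])/K[1,1]*d,d],-1)@M.T+np.array(c["xyz"])
    P[d==0]=np.nan
    np.savez(f"{n}.npz",im=im,P=P,K=K,M=M,t=np.array(c["xyz"]))
    return im,d,P
def save(im,name): cv2.imwrite("pics/"+name,cv2.cvtColor(im,cv2.COLOR_RGB2BGR))
E
python3 - <<'E'
from h import *
print(read_state()); print(get_calibration("top"))
a=cap("top")[0]; b=cap("scene")[0]
save(cv2.resize(a,(800,600),interpolation=cv2.INTER_CUBIC),"top.png"); save(cv2.resize(b,(800,600),interpolation=cv2.INTER_CUBIC),"scene.png")
E
```

```text
{'clock': 0.0, 'joints': array([ 1.43462663e+00,  3.85542698e-01,  6.60882353e-03, -4.84027932e-04,
       -1.19402356e+00, -2.58628029e-01]), 'joint_vel': array([ 0.00016949,  0.00151296,  0.00131884, -0.00021212, -0.00146926,
       -0.00135532]), 'joint_efforts': array([ 5.79443804e-04, -3.92290199e+01,  1.88399005e+01,  4.18610618e+00,
       -4.66976126e-03, -5.39028491e-06]), 'position': array([240.13207316, 576.38048269, 230.22553498]), 'ee_rot': array([ 9.80561916e-01, -1.96206805e-01, -1.58400395e-04,  1.09229332e-03]), 'contact_force': array([ 0.62099569,  0.93297847, -0.66359332]), 'wrist_torque': array([-0.00639384, -0.02398342, -0.05416717]), 'grasp_force': 0.0, 'gripper_width': 85.82416751489065}
{'intrinsics': array([[365.26971053,   0.        , 257.35123941],
       [  0.        , 365.26971053, 197.3330491 ],
       [  0.        ,   0.        ,   1.        ]]), 'xyz': array([379.79008213, -10.3322431 , 991.83840786]), 'attitude': array([ 0.71364164, -0.69762216,  0.03569424, -0.05258183])}
```

View pics/top.png

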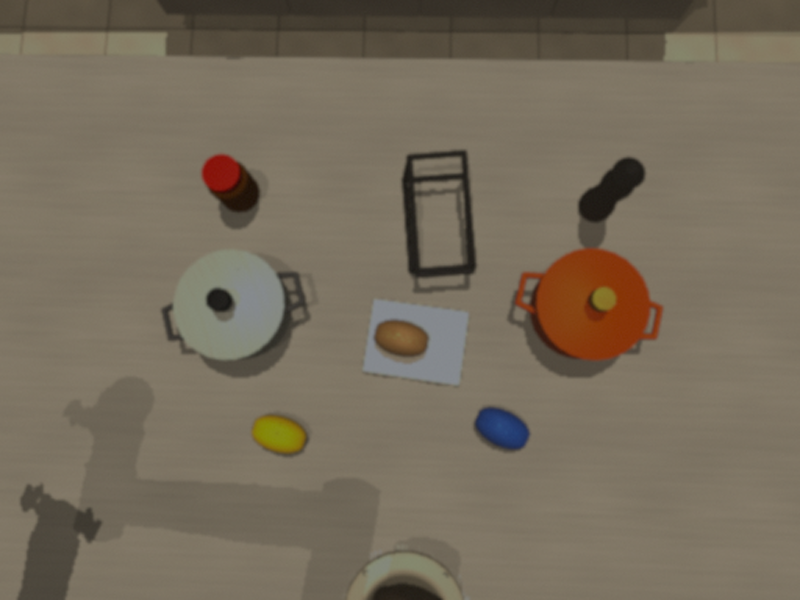

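View pics/scene.png

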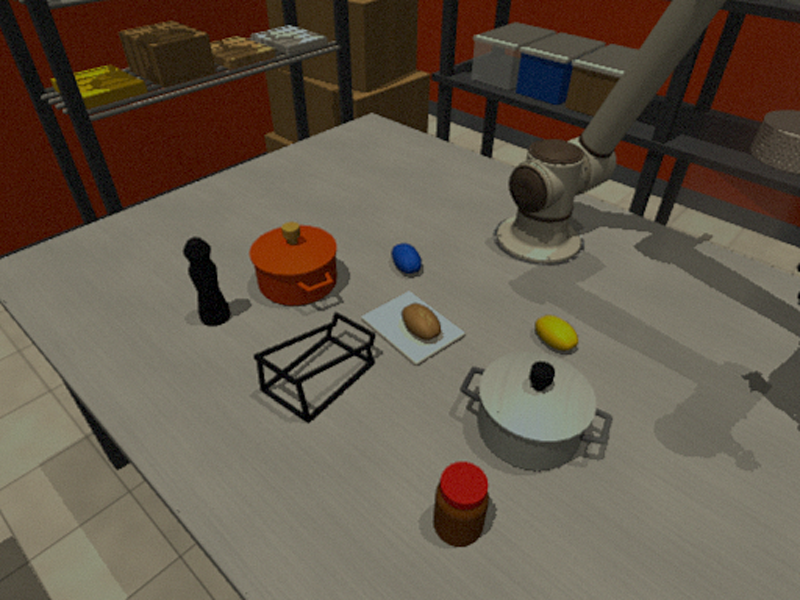

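The top view shows the grey lid at about (229,304) with its knob at (219,299). The rest's stop bar runs from (412,271) to (473,268), and its far end is near (408,155)–(466,153). The potato is at (401,338). Next I measure these.

```bash
python3 - <<'E'
from h import *
from scipy.optimize import least_squares
D={n:np.load(n+".npz") for n in("top","scene")}
for n in D:
    im,P=D[n]["im"].astype(int),D[n]["P"]; hsv=cv2.cvtColor(D[n]["im"],cv2.COLOR_RGB2HSV)
    v,u=np.mgrid[:384,:512]
    f=512/800
    def box(a,b,c,d): return (u>a*f)&(u<c*f)&(v>b*f)&(v<d*f)
    B={"top":dict(pot=(160,235,300,365),pota=(365,310,435,365),rest=(398,145,480,280)),
       "scene":dict(pot=(470,345,605,465),pota=(395,295,445,345),rest=(250,310,380,420))}[n]
    m=box(*B["pot"])&(P[...,2]>125); 
    k=P[m&(P[...,2]>137)]; print(n,"knobtop",len(k),k.mean(0),np.median(k[:,2]), (k.min(0)+k.max(0))/2)
    l=P[box(*B["pot"])&(P[...,2]>84)&(P[...,2]<110)]; 
    l=l[np.hypot(*(l[:,:2]-k.mean(0)[:2]).T)<100]
    print(" lid bbox centre",(l.min(0)+l.max(0))/2,np.ptp(l,0))
    m=box(*B["pota"])&(hsv[...,1]>90)&(P[...,2]>14); q=P[m]; c=cv2.minAreaRect(q[:,:2].astype(np.float32)); print(" potato",c,q[:,2].max(),q[q[:,2]>50].mean(0))
    m=box(*B["rest"])&(im.max(-1)<60)&(P[...,2]>15); q=P[m]; print(" rest",len(q),q.min(0),q.max(0))
    np.save(n+"_rest.npy",q)
# fit rest: x0,y0,yaw ; rail-top plane 75 at origin; rail centre z=-5 ; stop bar
q=np.vstack([np.load("top_rest.npy"),np.load("scene_rest.npy")])
def segs():
    s=[((-105,45,-5),(85,45,-5)),((-105,-45,-5),(85,-45,-5)),((-107,-45,14),(-107,45,14))]
    return s
def dist(p,c,q):
    M=(R.from_euler('z',p[2])*R.from_euler('y',-0.31)).as_matrix()
    loc=(q-np.array([p[0],p[1],75+(p[3] if len(p)>3 else 0)]))@M
    ds=[]
    for a,b in segs():
        a,b=map(np.array,(a,b)); t=np.clip(((loc-a)@(b-a))/((b-a)@(b-a)),0,1)
        ds.append(np.linalg.norm(loc-(a+t[:,None]*(b-a)),axis=1))
    return np.min(ds,0)-5
for n in("top","scene","both"):
    q=np.load(n+"_rest.npy") if n!="both" else np.vstack([np.load("top_rest.npy"),np.load("scene_rest.npy")])
    best=None
    for x0 in(480,520,560):
      for yw in(-.1,0,.1):
        r=least_squares(dist,[x0,-55,yw],args=(None,q),loss="cauchy",f_scale=3)
        if best is None or r.cost<best.cost: best=r
    e=dist(best.x,None,q); print(n,best.x,best.cost/len(q),np.mean(abs(e)<4))
E
```

```text
top knobtop 180 [494.58725761 291.65764116 142.51749378] 142.4958053988962 [495.49982268 292.26717465 142.96089483]
 lid bbox centre [494.18304695 293.04924478  96.58652726] [178.08106502 179.59227707  24.92843375]
 potato ((448.3104248046875, 16.12723731994629), (54.16348648071289, 83.54113006591797), 0.12102232128381729) 63.45841765638215 [449.21221866  12.95183567  55.53635521]
 rest 706 [ 552.02133754 -107.20825114   15.83156217] [751.38941646  18.18962773 103.27364667]
scene knobtop 159 [498.81876683 293.74668607 142.9908959 ] 143.41296414052056 [496.76694044 292.73054247 142.15905903]
 lid bbox centre [496.63720866 292.3896064   96.52491277] [179.07272586 179.42241255  24.83420504]
 potato ((458.46630859375, 20.337684631347656), (79.74136352539062, 48.22410202026367), 87.69467163085938) 63.05691718864466 [457.59373382  18.77215132  56.23259586]
 rest 721 [ 553.75468317 -104.21107108   15.14557596] [756.71074943  22.44775911 104.15910637]
top [664.49157195 -44.79125085 521.60497496] 3.3202731917908475 0.8441926345609065
scene [666.49899287 -44.94133303   6.38167558] 7.031121369167008 0.6463245492371706
both [665.68450145 -44.9524147   12.66425275] 5.220750831034394 0.7421163279607569
```

```bash
python3 -m creep '{"translation":[[3.64,-4.06,0],[7.28,-8.12,0],[10.92,-12.18,0],[14.56,-16.24,0],[18.2,-20.3,0],[21.84,-24.36,0],[25.51,-28.44,0],[25.51,-28.44,0]],"delta_rot":[[0,0,4],[0,0,8],[0,0,12],[0,0,16],[0,0,20],[0,0,24],[0,0,28.3],[0,0,28.3]],"hand":[8.5,8.5,8.5,8.5,8.5,8.5,8.5,8.5]}'
python3 - <<'E'
from h import *
from scipy.optimize import least_squares
s=read_state(); print(s["position"],R.from_quat(s["ee_rot"]).as_matrix().round(3),s["joints"].round(2))
im,d,P=cap("wrist"); save(cv2.resize(im,(800,600)),"w1.png")
hsv=cv2.cvtColor(im,cv2.COLOR_RGB2HSV)
k=P[(P[...,2]>137)&(P[...,2]<150)&(np.hypot(P[...,0]-495,P[...,1]-292)<30)]
if len(k): print("knob",len(k),k.mean(0),(k.min(0)+k.max(0))/2,np.ptp(k,0))
# potato ellipsoid fit
for n in("top","scene"):
    D=np.load(n+".npz");P=D["P"];h=cv2.cvtColor(D["im"],cv2.COLOR_RGB2HSV)
    m=(h[...,1]>90)&(P[...,2]>20)&(np.hypot(P[...,0]-452,P[...,1]-16)<60); q=P[m]
    def f(p):
        c,s=np.cos(p[2]),np.sin(p[2]); x=q-[p[0],p[1],36+p[3]]
        l=np.stack([x[:,0]*c+x[:,1]*s,-x[:,0]*s+x[:,1]*c,x[:,2]],1)
        return (np.linalg.norm(l/[46,30,24],axis=1)-1)*30
    r=least_squares(f,[452,16,1.5,0],loss="soft_l1",f_scale=2); print(n,"potato",r.x,r.cost/len(q),len(q))
E
```

```text
clock: 1.1
position: [497.0, 289.6, 230.6]
ee_rot: [0.999, 0.047, -0.001, 0.001]
contact_force: [-0.2, 0.1, -0.4]
gripper_width: 84.9
grasp_force: 0.0
[497.02735855 289.56741822 230.57498551] [[ 0.996  0.094 -0.001]
 [ 0.094 -0.996 -0.001]
 [-0.001  0.001 -1.   ]] [ 0.81  0.3  -0.12  0.   -1.15  0.86]
knob 1618 [495.69862343 292.94693312 143.33958303] [494.50986111 292.75487134 141.68456857] [35.60360518 35.02892007  9.28287242]
top potato [4.49423899e+02 1.28160139e+01 1.37560549e+00 3.79511345e-01] 1.1258247939988206 571
scene potato [451.3557516   13.38738073   1.34956647   1.13252742] 0.9011148512658961 393
```

View pics/w1.png

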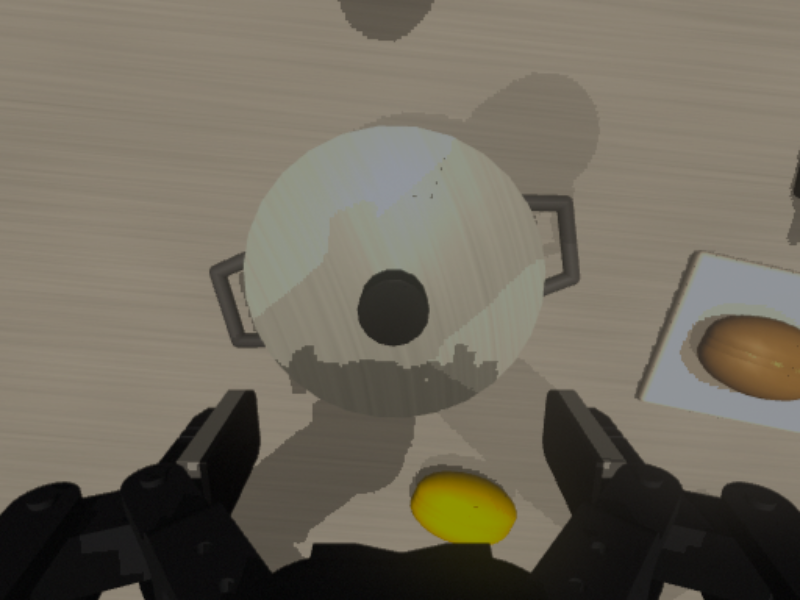

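The knob is at (395,307), midway between the fingers. I descend.

```bash
python3 -m creep '{"translation":[[0,0.03,-2],[0,0.03,-5],[0,0.03,-8],[0,0.03,-10],[0,0.03,-11],[0,0.03,-11.8],[0,0.03,-11.8],[0,0.03,-11.8]],"delta_rot":[[0,0,0],[0,0,0],[0,0,0],[0,0,0],[0,0,0],[0,0,0],[0,0,0],[0,0,0]],"hand":[8.5,8.5,8.5,8.5,8.5,8.5,8.5,8.5]}'
```

```text
clock: 2.15
position: [495.8, 293.2, 114.1]
ee_rot: [0.999, 0.05, 0.001, -0.0]
contact_force: [-0.3, 0.3, 0.2]
gripper_width: 84.9
grasp_force: 0.0
```

```bash
python3 -m creep '{"translation":[[0,0,0],[0,0,0],[0,0,0],[0,0,0],[0,0,0],[0,0,0],[0,0,0],[0,0,0]],"delta_rot":[[0,0,0],[0,0,0],[0,0,0],[0,0,0],[0,0,0],[0,0,0],[0,0,0],[0,0,0]],"hand":[6,4.5,3.5,3,3,3,3,3]}'
```

```text
clock: 3.15
position: [495.7, 293.0, 113.9]
ee_rot: [0.999, 0.05, 0.0, -0.0]
contact_force: [-1.8, -0.4, 4.9]
gripper_width: 34.5
grasp_force: 59.6
```

```bash
python3 -m creep '{"translation":[[0,0,0.3],[0,0,0.8],[0,0,2],[0,0,4],[0,0,7],[0,0,10],[0,0,12.5],[0,0,14]],"delta_rot":[[0,0,0],[0,0,0],[0,0,0],[0,0,0],[0,0,0],[0,0,0],[0,0,0],[0,0,0]],"hand":[3,3,3,3,3,3,3,3]}'
python3 - <<'E'
from h import *
im,d,P=cap("scene"); save(im[130:,200:420],"s2.png") if 0 else None
print(read_state()["contact_force"])
# target in commanded terms: cmd now [495.5,292.8,253.3], lid origin rel. cmd TCP
yaw=.099; D=R.from_euler('z',yaw)*R.from_euler('y',-.31)
rv=R.from_rotvec(.31*np.array([np.sin(yaw),-np.cos(yaw),0])); print("rotvec deg",np.degrees(rv.as_rotvec()))
o=np.array([665.5,-45,75])
for zz in(80,20,6):
  t=o+D.apply([-8,0,zz+28.0])   # TCP 28 above lid origin
  print(zz,t,(t-[495.5,292.8,253.3])/10)
E
```

```text
clock: 4.15
position: [495.6, 293.0, 255.2]
ee_rot: [0.999, 0.05, 0.001, -0.001]
contact_force: [0.5, -0.0, -3.2]
gripper_width: 34.3
grasp_force: 60.1
[ 0.47158138  0.10585738 -0.95425073]
rotvec deg [  1.75553652 -17.67472155   0.        ]
80 [625.13362519 -49.00937831 175.41155646] [ 12.96336252 -34.18093783  -7.78884435]
20 [643.34752022 -47.20028854 118.27154226] [ 14.78475202 -34.00002885 -13.50284577]
6 [647.59742906 -46.7781676  104.93887228] [ 15.20974291 -33.95781676 -14.83611277]
```

```bash
python3 -m creep '{"translation":[[0.8,-2.2,0],[2.5,-6.5,0],[4.4,-11.5,0],[6.3,-16.5,0],[8.2,-21.5,0],[10.1,-26.5,0],[11.8,-31,0],[12.96,-34.18,0]],"delta_rot":[[0,0,0],[0.2,-2,0],[0.4,-4,0],[0.7,-7,0],[1,-10,0],[1.3,-13,0],[1.6,-16,0],[1.756,-17.675,0]],"hand":[3,3,3,3,3,3,3,3]}'
python3 -m creep '{"translation":[[0,0,0],[0,0,0],[0,0,0],[0,0,-1.5],[0,0,-3.5],[0,0,-5.5],[0,0,-7.8],[0,0,-7.8]],"delta_rot":[[0,0,0],[0,0,0],[0,0,0],[0,0,0],[0,0,0],[0,0,0],[0,0,0],[0,0,0]],"hand":[3,3,3,3,3,3,3,3]}'
python3 - <<'E'
from h import *
s=read_state();print(s["position"],R.from_quat(s["ee_rot"]).as_matrix().round(3),s["joints"].round(2))
im,d,P=cap("scene"); a=im; save(cv2.resize(a,(800,600),interpolation=cv2.INTER_CUBIC),"s3.png")
# lid pose: fit bright lid points
im,d,P=cap("top")
E
```

```text
clock: 5.2
position: [624.0, -51.2, 251.8]
ee_rot: [0.987, 0.048, 0.153, -0.007]
contact_force: [0.8, -0.4, -3.5]
gripper_width: 34.6
grasp_force: 60.4
clock: 6.2
position: [622.9, -48.7, 171.9]
ee_rot: [0.987, 0.049, 0.151, -0.008]
contact_force: [0.3, -0.9, -3.5]
gripper_width: 34.7
grasp_force: 60.6
[622.92601746 -48.68482345 171.91195325] [[ 0.95   0.099  0.297]
 [ 0.095 -0.995  0.03 ]
 [ 0.298  0.    -0.954]] [ 0.19  0.3  -0.33  0.05 -0.64  1.44]
```

View pics/s3.png

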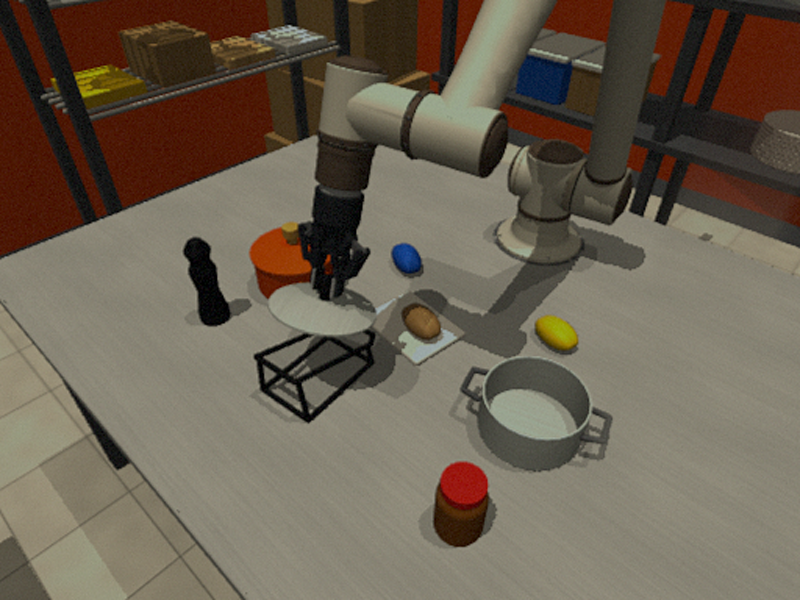

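```bash
python3 -m creep '{"translation":[[0.5,0.05,-1.5],[1.1,0.1,-3.1],[1.6,0.15,-4.5],[2.1,0.2,-5.6],[2.2,0.2,-5.9],[2.2,0.2,-5.9],[2.2,0.2,-5.9],[2.2,0.2,-5.9]],"delta_rot":[[0,0,0],[0,0,0],[0,0,0],[0,0,0],[0,0,0],[0,0,0],[0,0,0],[0,0,0]],"hand":[3,3,3,3,3,3,3,3]}'
python3 - <<'E'
from h import *
s=read_state();print(s["position"],s["contact_force"])
im,d,P=cap("scene"); hsv=cv2.cvtColor(im,cv2.COLOR_RGB2HSV)
D=R.from_euler('z',.099)*R.from_euler('y',-.31)
print("TCP in deck", D.inv().apply(s["position"]-[665.5,-45,75]))
L=D.inv().apply(P.reshape(-1,3)-[665.5,-45,75]).reshape(P.shape)
m=(im.max(-1)>75)&(hsv[...,1]<70)&(abs(L[...,0])<115)&(abs(L[...,1])<110)&(L[...,2]>0)&(L[...,2]<50)
n,lab,st,_=cv2.connectedComponentsWithStats(m.astype(np.uint8)); i=1+np.argmax(st[1:,4]); m=lab==i
q=L[m]; print(len(q),q.min(0),q.max(0))
# reference profile from original lid in first scene shot
from scipy.optimize import least_squares
def prof(r): return np.where(r>78,4,4+16*(1-(np.clip(r,0,78)/78)**2))
r_=np.hypot(q[:,0]+8,q[:,1])
for a in range(20,95,10):
    k=(r_>a)&(r_<a+10); print(a,[np.round(np.median(q[k&s_][:,2]),1) if (k&s_).sum()>5 else None for s_ in(q[:,0]>30,q[:,0]<-45,q[:,1]>30,q[:,1]<-30)])
E
```

```text
clock: 7.3
position: [647.3, -47.0, 117.0]
ee_rot: [0.987, 0.049, 0.155, -0.008]
contact_force: [0.4, -1.2, -3.5]
gripper_width: 34.2
grasp_force: 60.7
[647.26052038 -46.95713025 117.03516541] [ 0.42515223 -1.19959826 -3.46885274]
TCP in deck [-4.64604496 -0.14478687 45.62737566]
1532 [-59.27789536 -89.94259826  15.69875869] [86.82275282 88.94703261 49.46980213]
20 [None, None, None, None]
30 [None, None, np.float64(34.3), np.float64(35.1)]
40 [np.float64(33.7), None, np.float64(33.5), np.float64(33.5)]
50 [np.float64(32.5), None, np.float64(31.5), np.float64(32.6)]
60 [np.float64(29.8), None, np.float64(29.0), np.float64(29.4)]
70 [np.float64(26.6), np.float64(24.6), np.float64(25.5), np.float64(26.8)]
80 [np.float64(23.2), np.float64(22.2), np.float64(22.2), np.float64(23.6)]
90 [np.float64(20.8), None, np.float64(20.6), np.float64(21.3)]
```

Lid is level in the deck frame to about 1°, centred, and 11 mm above its seat. I lower it gently.

```bash
python3 -m creep '{"translation":[[-0.2,0,-0.3],[-0.1,0,-0.5],[-0.05,0,-0.7],[-0.05,0,-0.9],[-0.05,0,-1.0],[-0.05,0,-1.05],[-0.05,0,-1.1],[-0.05,0,-1.1]],"delta_rot":[[0,0,0],[0,0,0],[0,0,0],[0,0,0],[0,0,0],[0,0,0],[0,0,0],[0,0,0]],"hand":[3,3,3,3,3,3,3,3]}'
```

```text
clock: 8.35
position: [646.4, -47.1, 105.6]
ee_rot: [0.987, 0.049, 0.154, -0.008]
contact_force: [-2.2, -0.5, -1.3]
gripper_width: 34.2
grasp_force: 61.1
```

```bash
python3 -m creep '{"translation":[[0.02,0,-0.05],[0.03,0,-0.1],[0.04,0,-0.13],[0.04,0,-0.13]],"delta_rot":[[0,0,0],[0,0,0],[0,0,0],[0,0,0]],"hand":[3,3,3,3]}'
```

```text
clock: 8.85
position: [646.5, -47.1, 105.5]
ee_rot: [0.987, 0.049, 0.154, -0.008]
contact_force: [-8.1, 0.6, 7.7]
gripper_width: 34.3
grasp_force: 61.8
```

```bash
python3 -m creep '{"translation":[[0,0,0.03],[0,0,0.03],[0,0,0.03],[0,0,0.03],[0,0,0.03],[0,0,0.03]],"delta_rot":[[0,0,0],[0,0,0],[0,0,0],[0,0,0],[0,0,0],[0,0,0]],"hand":[3.6,4.2,5,6.5,8,8.5]}'
python3 -m creep '{"translation":[[-0.3,-0.03,0.95],[-0.9,-0.09,2.85],[-1.8,-0.18,5.7],[-3,-0.3,9.5],[-4,-0.4,12.7],[-4,-0.4,12.7]],"delta_rot":[[0,0,0],[0,0,0],[0,0,0],[0,0,0],[0,0,0],[0,0,0]],"hand":[8.5,8.5,8.5,8.5,8.5,8.5]}'
python3 - <<'E'
from h import *
s=read_state();print(s["position"])
D=R.from_euler('z',.099)*R.from_euler('y',-.31)
for c in("scene","wrist"):
    im,d,P=cap(c); hsv=cv2.cvtColor(im,cv2.COLOR_RGB2HSV)
    L=D.inv().apply(P.reshape(-1,3)-[665.5,-45,75]).reshape(P.shape)
    m=(hsv[...,1]<75)&(im.max(-1)>60)&(abs(L[...,0])<115)&(abs(L[...,1])<110)&(L[...,2]>4)&(L[...,2]<40)
    n,lab,st,_=cv2.connectedComponentsWithStats(m.astype(np.uint8)); i=1+np.argmax(st[1:,4]); q=L[lab==i]
    r_=np.hypot(q[:,0]+8,q[:,1]); print(c,len(q),q.min(0),q.max(0))
    k=(r_>60)&(r_<70); print([np.round(np.median(q[k&s_][:,2]),1) for s_ in(q[:,0]>30,q[:,0]<-30,q[:,1]>30,q[:,1]<-30)])
    save(cv2.resize(im,(640,480)),c+"4.png")
    m=(L[...,2]>54)&(L[...,2]<70)&(abs(L[...,0]+8)<40)&(abs(L[...,1])<40); print("knob",L[m].mean(0) if m.any() else None)
E
cd pics; python3 -c "
import cv2,numpy as np;cv2.imwrite('c4.png',cv2.resize(np.hstack([cv2.imread('scene4.png'),cv2.imread('wrist4.png')]),(800,300)))"
```

```text
clock: 9.6
position: [647.0, -47.0, 104.3]
ee_rot: [0.987, 0.049, 0.154, -0.008]
contact_force: [-0.2, 0.5, -0.2]
gripper_width: 85.0
grasp_force: 0.0
clock: 10.35
position: [608.0, -50.9, 236.0]
ee_rot: [0.986, 0.049, 0.158, -0.008]
contact_force: [0.8, 1.1, -0.7]
gripper_width: 84.8
grasp_force: 0.0
[608.00429459 -50.88967877 235.97619358]
scene 1802 [-104.1984668   -90.19051691    4.15535513] [81.80777327 88.98270312 29.30028485]
[np.float64(18.3), np.float64(18.1), np.float64(18.0), np.float64(18.8)]
knob [-3.44951363  3.08224667 62.34456161]
wrist 23761 [-99.19628829 -90.01542221   9.04672736] [79.09136843 89.04965908 28.58136733]
[np.float64(18.5), np.float64(19.2), np.float64(18.7), np.float64(19.1)]
knob [-8.15359642 -0.60688334 64.65889974]
```

View pics/c4.png

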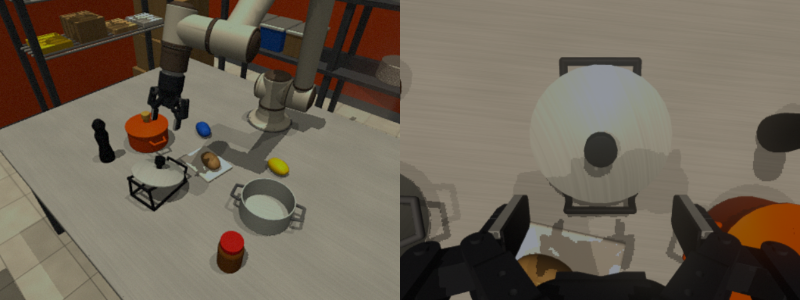

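Lid lies flat, centred (x about −9 mm, y about −0.5 mm), and the pot is open. Now the potato.

```bash
python3 -m creep '{"translation":[[-1,0.4,0],[-3,1.2,0],[-5.5,2.2,0],[-8,3.3,0],[-10.5,4.3,0],[-13,5.3,0],[-15.66,6.41,0],[-15.66,6.41,0]],"delta_rot":[[-0.2,2,0],[-0.5,5,0],[-0.8,8,0],[-1.1,11,0],[-1.4,14,0],[-1.756,17.675,0],[-1.756,17.675,0],[-1.756,17.675,0]],"hand":[8.5,8.5,8.5,8.5,8.5,8.5,8.5,8.5]}'
python3 -m creep '{"translation":[[0,0,0],[0,0,0],[0,0,0],[0,0,0],[0,0,0],[0,0,0],[0,0,0],[0,0,0]],"delta_rot":[[0,0,9],[0,0,18],[0,0,27],[0,0,36],[0,0,45],[0,0,54],[0,0,63],[0,0,72]],"hand":[8.5,8.5,8.5,8.5,8.5,8.5,8.5,8.5]}'
python3 - <<'E'
from h import *
from scipy.optimize import least_squares
s=read_state();print(s["position"],R.from_quat(s["ee_rot"]).as_matrix().round(3).tolist(),s["joints"].round(2))
im,d,P=cap("wrist"); save(cv2.resize(im,(640,480)),"w5.png")
h=cv2.cvtColor(im,cv2.COLOR_RGB2HSV)
m=(h[...,1]>90)&(P[...,2]>20)&(P[...,2]<70)&(np.hypot(P[...,0]-452,P[...,1]-16)<60); q=P[m]
def f(p):
    c,s=np.cos(p[2]),np.sin(p[2]); x=q-[p[0],p[1],36+p[3]]
    l=np.stack([x[:,0]*c+x[:,1]*s,-x[:,0]*s+x[:,1]*c,x[:,2]],1)
    return (np.linalg.norm(l/[46,30,24],axis=1)-1)*30
r=least_squares(f,[452,16,1.36,0],loss="soft_l1",f_scale=2); print("potato",r.x,r.cost/len(q),len(q))
E
```

```text
clock: 11.45
position: [448.8, 13.3, 230.3]
ee_rot: [0.999, 0.05, -0.001, 0.0]
contact_force: [0.8, -1.0, -0.7]
gripper_width: 85.3
grasp_force: 0.0
clock: 12.45
position: [450.7, 12.9, 230.5]
ee_rot: [0.777, 0.629, -0.001, -0.0]
contact_force: [-0.2, -0.0, -0.5]
gripper_width: 84.7
grasp_force: 0.0
[450.74590463  12.85098532 230.46895848] [[0.209, 0.978, -0.001], [0.978, -0.209, -0.001], [-0.001, -0.001, -1.0]] [ 0.39  0.09 -0.4   0.   -1.09  2.54]
potato [449.2709818   13.28342101   1.3622295    1.3055136 ] 0.43177524169784637 3665
```

View pics/w5.png

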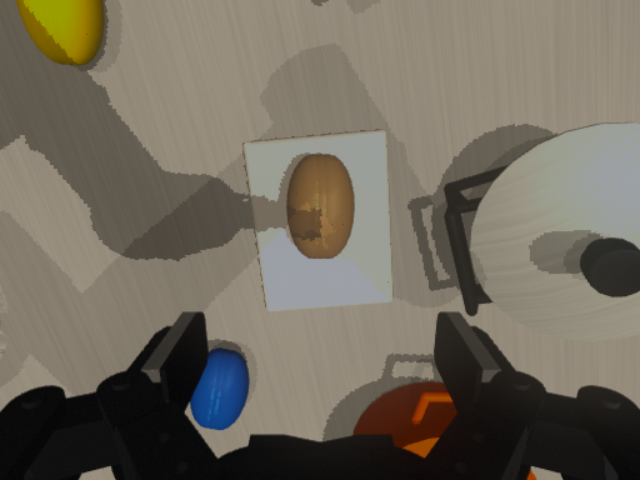

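The potato at (320,205) stands upright in the picture, midway between the fingers at x about 320. I descend.

```bash
python3 -m creep '{"translation":[[0,0,-5],[0,0,-10],[0,0,-14],[0,0,-17],[0,0,-19],[0,0,-20.5],[0,0,-21.5],[0,0,-21.5]],"delta_rot":[[0,0,0],[0,0,0],[0,0,0],[0,0,0],[0,0,0],[0,0,0],[0,0,0],[0,0,0]],"hand":[8.5,8.5,8.5,8.5,8.5,8.5,8.5,8.5]}'
python3 -m creep '{"translation":[[0,0,0],[0,0,0],[0,0,0],[0,0,0],[0,0,0],[0,0,0],[0,0,0],[0,0,0]],"delta_rot":[[0,0,0],[0,0,0],[0,0,0],[0,0,0],[0,0,0],[0,0,0],[0,0,0],[0,0,0]],"hand":[7.5,6.5,5.8,5.2,5,5,5,5]}'
```

```text
clock: 13.5
position: [450.1, 12.8, 15.5]
ee_rot: [0.779, 0.627, -0.001, -0.0]
contact_force: [-1.0, -0.2, -0.2]
gripper_width: 84.6
grasp_force: 0.0
clock: 14.5
position: [451.0, 13.2, 17.5]
ee_rot: [0.779, 0.627, 0.001, 0.0]
contact_force: [-1.3, -0.3, 7.6]
gripper_width: 57.7
grasp_force: 62.3
```

```bash
python3 -m creep '{"translation":[[0,0,0.3],[0,0,1],[0,0,2.5],[0,0,5],[0,0,8],[0,0,11],[0,0,14],[0,0,15]],"delta_rot":[[0,0,0],[0,0,0],[0,0,0],[0,0,0],[0,0,0],[0,0,0],[0,0,0],[0,0,0]],"hand":[5,5,5,5,5,5,5,5]}'
python3 -m creep '{"translation":[[0.4,2.5,0],[1.1,7,0],[1.9,11.5,0],[2.6,16,0],[3.3,20.5,0],[4,25,0],[4.51,27.97,0],[4.51,27.97,0]],"delta_rot":[[0,0,0],[0,0,0],[0,0,0],[0,0,0],[0,0,0],[0,0,0],[0,0,0],[0,0,0]],"hand":[5,5,5,5,5,5,5,5]}'
python3 - <<'E'
from h import *
im,d,P=cap("top"); save(cv2.resize(im[130:300,60:260],(800,680))[:600],"t6.png")
c=P[(np.hypot(P[...,0]-495.5,P[...,1]-292.8)<92)&(P[...,2]>75)&(P[...,2]<92)]; print("rim",(c.min(0)+c.max(0))/2,np.ptp(c,0))
im,d,P=cap("scene")
c=P[(np.hypot(P[...,0]-495.5,P[...,1]-292.8)<92)&(P[...,2]>78)&(P[...,2]<92)]; print("rim",(c.min(0)+c.max(0))/2,np.ptp(c,0))
print(read_state()["position"])
E
```

```text
clock: 15.5
position: [450.9, 13.4, 168.0]
ee_rot: [0.779, 0.627, 0.002, 0.0]
contact_force: [0.4, -0.3, -2.3]
gripper_width: 57.4
grasp_force: 64.5
clock: 16.5
position: [494.9, 294.3, 164.4]
ee_rot: [0.778, 0.628, -0.001, -0.0]
contact_force: [0.1, -1.0, -2.4]
gripper_width: 57.4
grasp_force: 64.5
rim [495.01084982 290.83302134  82.01180943] [169.12318153 165.99795686  13.97122175]
rim [498.18184359 292.74312025  83.66521159] [166.98783568 169.35521601  11.25559008]
[494.52927981 292.17604147 164.85397318]
```

View pics/t6.png

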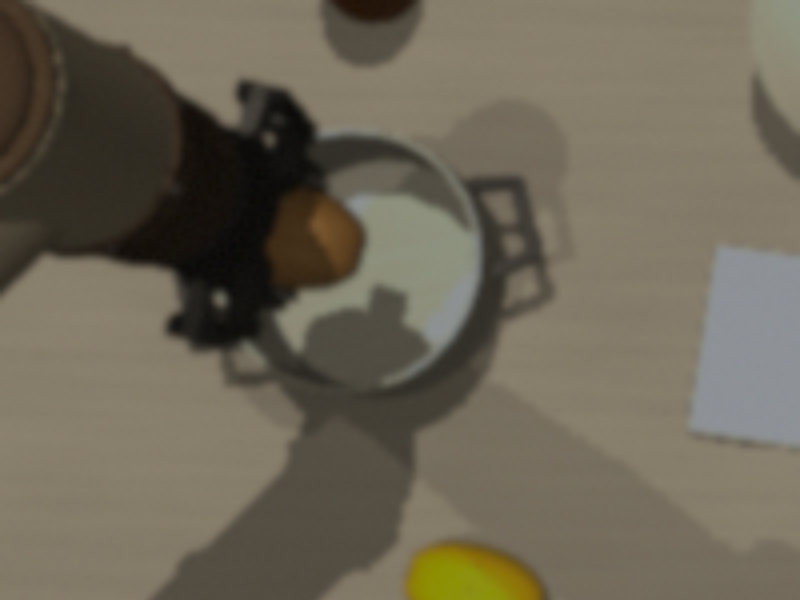

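The potato is held at about (315,238), above the open pot. The offset from the pot's centre is parallax. I lower it.

```bash
python3 -m creep '{"translation":[[0,0,-3],[0,0,-6],[0,0,-9],[0,0,-11],[0,0,-12.5],[0,0,-13.8],[0,0,-14.6],[0,0,-14.6]],"delta_rot":[[0,0,0],[0,0,0],[0,0,0],[0,0,0],[0,0,0],[0,0,0],[0,0,0],[0,0,0]],"hand":[5,5,5,5,5,5,5,5]}'
```

```text
clock: 17.6
position: [495.3, 292.6, 20.0]
ee_rot: [0.779, 0.627, -0.0, 0.0]
contact_force: [0.3, 0.0, -1.0]
gripper_width: 57.6
grasp_force: 64.5
```

```bash
python3 -m creep '{"translation":[[0,0,-0.3],[0,0,-0.6],[0,0,-0.6],[0,0,-0.6],[0,0,-0.6],[0,0,-0.6],[0,0,-0.6]],"delta_rot":[[0,0,0],[0,0,0],[0,0,0],[0,0,0],[0,0,0],[0,0,0],[0,0,0]],"hand":[5,5,5.8,6.5,7.5,7.8,7.8]}'
python3 -m creep '{"translation":[[0,0,1],[0,0,3],[0,0,7],[0,0,12],[0,0,17],[0,0,20],[0,0,20],[0,0,20]],"delta_rot":[[0,0,0],[0,0,0],[0,0,0],[0,0,0],[0,0,0],[0,0,0],[0,0,0],[0,0,0]],"hand":[7.8,7.8,7.8,7.8,7.8,7.8,7.8,7.8]}'
python3 - <<'E'
from h import *
im,d,P=cap("scene"); save(cv2.resize(im,(800,600)),"s7.png")
E
```

```text
clock: 18.48
position: [495.5, 292.9, 14.5]
ee_rot: [0.779, 0.627, 0.0, -0.0]
contact_force: [-1.1, -1.1, 0.5]
gripper_width: 78.0
grasp_force: 0.0
clock: 19.48
position: [494.9, 292.4, 213.9]
ee_rot: [0.779, 0.627, -0.001, -0.0]
contact_force: [-0.4, -0.5, -0.4]
gripper_width: 78.4
grasp_force: 0.0
```

View pics/s7.png

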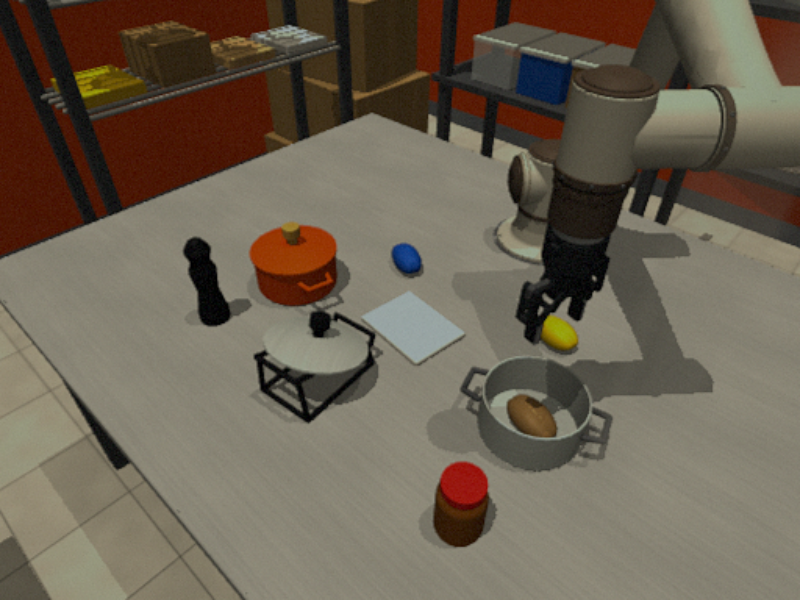

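The potato lies in the pot at (532,415) and the lid sits flat on the rest at (318,340). Everything else is where it was, so I hand in.

```bash
python3 -c "
from bench import *
print(job_done())"
```

```text
the job is handed in; nothing more can be done
None
```

I laid the grey lid flat and centred on the lid rest, put the potato in the grey pot, and handed the job in at about 20 s. In the last picture nothing else had moved; the hand-in gave no verdict.

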